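Scan the ink sample, then show the fuller jar of it over the stone

ROBOT

A 6-joint arm with a two-finger parallel gripper is mounted at the origin on the work surface. World frame = base frame: x ahead of the robot, y to its left, z up, the work surface at z = 0. Lengths are in m, angles in rad, forces in N, time in s.
With the tool pointing down it reaches from about 0.3 to 0.775 m from the base axis. Payload 14.6 kg.
Tool frame: the origin (TCP) lies on the centre line of the jaws, within the pads' length; the fingertips stand 25 mm ahead of it and the grasp point (between the pads) lies 6 mm ahead of it (ctrl.tip_reach is the distance from the TCP to the fingertips, in m); z points along the fingers, y is the line along which they close (so a half turn about z gives the same grasp; the last joint's range is limited). The gripper opens to 94 mm and grips with 3 to 60 N. Pads are 16 mm wide; open, the fingers measure 119 mm over their backs; the gripper's body (75 mm by 177 mm) begins 78 mm behind the grasp point.
Start: joints at [1.055, 0.3, 1.521, -0, 1.321, -0.067], TCP at [0.239, 0.496, 0.194] pointing down, gripper open.
Joint ranges: [-3.03, 3.03], [-0.79, 2.21], [0.23, 2.52], [-1.04, 4.18], [0, 3.07], [-2.55, 2.55]. Speed limits (rad/s): [2.22, 2.22, 2.57, 3.14, 3.14, 3.14].

INTERFACE

Orientations are given as [roll, pitch, yaw] about the fixed x, y, z axes, in that order (R = Rz(yaw) Ry(pitch) Rx(roll)).
In Python, from station import ctrl gives the robot as it stands. The module is installed in compiled form; this text tells all that it offers.
- The arm moves only by the tool apply_moves, never from a script. Its argument "deltas" is a list of rows, each a list of 7 numbers: the closure in counts, from 0 (fully open) to 255 (shut), then the shift along the world's x, y, z in cm, then the turn, a rotation vector about the world's x, y, z in rad. In form: [[jaw, tx, ty, tz, ax, ay, az], ...]. A call has 1 to 10 rows; each row shifts and turns the commanded pose from where the row before left it; what a row does not reach is not made up. A row lasts 1/10 s, in which the tool goes at most 50 mm and 8.59 degrees, less where a joint would pass 70% of its speed; a pose out of reach is approached as far as the arm can. A call with a gripper value outside its range is refused whole. The fingers move at their own pace and stop on an object; "grip_force" is the grip in N (left out, the last holds). Time passes only in rows, so rows that do not move let the fingers close. It gives the time, the measured TCP pose, the force, the opening and the grip force at its end, in the units of the state.
- ctrl.get_obs(): the state, without advancing time (a new reading comes with each control period).
- ctrl.camera(name): name is "scene" or "top"; returns a dict with "img" (480x640x3 uint8, red, green, blue), "K" (3x3 intrinsics, pixels), "pose" (4x4, takes a point from camera to world coordinates). Camera axes: x right, y up, looking along -z (the intrinsics and any distortion apply to the point x, -y, -z); pixel columns grow to the right and rows downward; lengths in m; the calibration is good to about 2 mm. A picture is of the moment at which its call begins. There is no depth.
- ctrl.hand_in(): hands the job in; it is judged then, once.
The state is a dict: "time_s": time; "qpos": joint angles; "joint_vel": joint speeds; "tau": joint torques, N m; "ee_pos": TCP position; "eef_rot": TCP orientation; "force": force on the tool from outside, world axes, zero at the start; "moment": the same for the moment, N m; "grip_width": finger opening in m; "grip_force": force on a finger pad.
Only numpy, scipy, OpenCV 4.12 (cv2) and the standard library are available. Lean on these libraries where they do the work, as an engineer would, in place of code of your own. Each camera call takes 0.05 s, during which the arm holds its last target. There are 200 camera calls.

TASK

Book out ink for the press: turn the sample can where it stands so that its label squarely faces the scanner's window, and let go of it. Then lift the jar on the left coaster well clear, straight up, to feel its weight, set it back on its coaster, and do the same with the one on the right; the two look alike but one is much heavier. Finish while holding the heavier jar by its cap, upright and still, about 15 cm above the middle of the stone slab, with the lighter one standing on its coaster; set jars down without dropping them, keep them upright and leave everything else where it lies.

Things in the scene. Friction and masses are not known exactly. Their poses are not given: they have to be found in the camera images.
- sample_can: loose aluminium can, 64 mm across, 66 mm high to its shoulder, then a round black cap 44 mm across up to 94 mm: grip and turn it there. 0.3 kg. Its label is on a plate 26 mm wide, 52 mm high, that stands out 9 mm from the side. It stands about 70 mm (its axis) in front of the scanner window, turned 45 degrees or more away. Origin: centre of the underside; x points out through the label, z up
- label (a point): middle of the label's face on the sample can, 41 mm from the can's axis along its x and 34 mm up; it has the can's axes
- scanner: fixed grey scanner block, 60 mm deep, 85 mm wide, 68 mm high, at the robot's left. Origin: centre of the underside; its window looks along its own -x, so the can stands on its -x side and the label faces the window when the can's x axis points the same way as the scanner's x axis
- scanner_window (a point): middle of the scanner's window: 30 mm from the scanner's origin along its -x, 35 mm up; it has the scanner's axes
- jar_a: first of two closed jars of hard cake ink that look alike; name and place say nothing of the weight. Steel, 72 mm across, 72 mm high to the shoulder, then a round black cap 50 mm across up to 100 mm: grip it there. Origin: centre of the underside, z up, yaw without meaning. It stands on either coaster. The fuller weighs 0.52 to 0.64 kg, the other 0.21 to 0.29 kg
- jar_b: second of two closed jars of hard cake ink that look alike; name and place say nothing of the weight. Steel, 72 mm across, 72 mm high to the shoulder, then a round black cap 50 mm across up to 100 mm: grip it there. Origin: centre of the underside, z up, yaw without meaning. It stands on either coaster. The fuller weighs 0.52 to 0.64 kg, the other 0.21 to 0.29 kg
- coaster_left: round dark rubber coaster, 100 mm across, 4 mm thick, fixed: the one nearer the robot's left (larger y). Origin: centre of the underside
- coaster_right: the same, the one farther to the robot's right (smaller y)
- stone: fixed pale stone slab, 200 mm along its x by 180 mm along its y, 12 mm thick. Origin: centre of the underside
- ink_knife: ink knife 200 mm long lying between the coasters; loose, not part of the job
- brayer: hand roller, about 90 mm wide and 150 mm long, lying on the far side; origin under the roller; loose, not part of the job
- bowl: open steel bowl 130 mm across and 50 mm high on the far side; loose, not part of the job
- loupe: black magnifier 42 mm across and 36 mm high, nearer the robot than the stone; loose, not part of the job
- furniture_block: wooden block 100 x 35 x 22 mm, nearer the robot than the jars; loose, not part of the job
- ink_tin: low steel tin 68 mm across and 45 mm high, beyond the right coaster; loose, not part of the job
Things that resemble listed ones, but are neither listed nor needed, are in the scene too. What is shaped like the sample_can but green is not meant.

How it is judged:
On the way, in this order (a step that is already met when the one before it is completed fails the run):
1. the sample can stands with its label facing the scanner and is let go (angle between the x axis of sample_can and the x axis of scanner, either way round below 0.3 rad and x of label in the frame of scanner_window between -0.062 and -0.005 m and y of label in the frame of scanner_window between -0.028 and 0.028 m and angle between sample_can's own z axis and vertical below 0.1 rad and height (world z) of sample_can below 0.008 m and contact force between sample_can and the fingers below 0.3 N), for 0.2 s.
2. the jar of the left coaster is held lifted 30 mm or more above it (((height (world z) of jar_a above 0.034 m and horizontal distance between jar_a and coaster_left below 0.08 m and contact force between jar_a and the fingers above 1 N) or (height (world z) of jar_b above 0.034 m and horizontal distance between jar_b and coaster_left below 0.08 m and contact force between jar_b and the fingers above 1 N))), for 0.2 s.
3. the jar of the right coaster is held lifted 30 mm or more above it (((height (world z) of jar_a above 0.034 m and horizontal distance between jar_a and coaster_right below 0.08 m and contact force between jar_a and the fingers above 1 N) or (height (world z) of jar_b above 0.034 m and horizontal distance between jar_b and coaster_right below 0.08 m and contact force between jar_b and the fingers above 1 N))), for 0.2 s.
At the end, for the whole second after the job is handed in: Heavier jar held still over the stone: underside 80-280 mm above the table, within 60 mm of its middle, 0.25 rad of upright. Lighter jar (under 4 N) let go within 30 mm of a coaster's middle. Can stands let go, label within 0.3 rad of square to the window, 5-62 mm from it, 28 mm sideways (all of step 1 and linear speed of each of jar_a, jar_b below 0.05 m/s and contact force between jar_a and jar_b below 0.1 N and ((height (world z) of jar_a between 0.08 and 0.28 m and horizontal distance between jar_a and stone below 0.06 m and angle between jar_a's own z axis and vertical below 0.25 rad and contact force between jar_a and the fingers above 2 N and contact force between jar_a and stone below 0.1 N and height (world z) of jar_b below 0.012 m and angle between jar_b's own z axis and vertical below 0.1 rad and contact force between jar_b and the fingers below 0.3 N and horizontal distance between jar_b and coaster_left below 0.03 m and contact force between jar_b and coaster_left between 1 and 4 N) or (height (world z) of jar_a between 0.08 and 0.28 m and horizontal distance between jar_a and stone below 0.06 m and angle between jar_a's own z axis and vertical below 0.25 rad and contact force between jar_a and the fingers above 2 N and contact force between jar_a and stone below 0.1 N and height (world z) of jar_b below 0.012 m and angle between jar_b's own z axis and vertical below 0.1 rad and contact force between jar_b and the fingers below 0.3 N and horizontal distance between jar_b and coaster_right below 0.03 m and contact force between jar_b and coaster_right between 1 and 4 N) or (height (world z) of jar_b between 0.08 and 0.28 m and horizontal distance between jar_b and stone below 0.06 m and angle between jar_b's own z axis and vertical below 0.25 rad and contact force between jar_b and the fingers above 2 N and contact force between jar_b and stone below 0.1 N and height (world z) of jar_a below 0.012 m and angle between jar_a's own z axis and vertical below 0.1 rad and contact force between jar_a and the fingers below 0.3 N and horizontal distance between jar_a and coaster_left below 0.03 m and contact force between jar_a and coaster_left between 1 and 4 N) or (height (world z) of jar_b between 0.08 and 0.28 m and horizontal distance between jar_b and stone below 0.06 m and angle between jar_b's own z axis and vertical below 0.25 rad and contact force between jar_b and the fingers above 2 N and contact force between jar_b and stone below 0.1 N and height (world z) of jar_a below 0.012 m and angle between jar_a's own z axis and vertical below 0.1 rad and contact force between jar_a and the fingers below 0.3 N and horizontal distance between jar_a and coaster_right below 0.03 m and contact force between jar_a and coaster_right between 1 and 4 N))); the arm keeps its last pose, push and grip.
It fails at once if a jar is tipped more than 0.6 rad (angle between any of jar_a, jar_b's own z axis and vertical above 0.6 rad).
It fails at once if the sample can is knocked over (angle between sample_can's own z axis and vertical above 0.6 rad).
It fails at once if a jar is dropped or slammed down ((height (world z) of jar_a below 0.03 m and linear speed of jar_a above 0.6 m/s) or (height (world z) of jar_b below 0.03 m and linear speed of jar_b above 0.6 m/s)).
It fails at once if a bystander is moved more than 30 mm (distance of any of ink_knife, brayer, bowl, loupe, furniture_block, ink_tin from where it was at the start of the episode above 0.03 m).
It also fails if it takes over 72 s, if anything falls off the work surface, if the arm or the gripper's body presses on something with over 40 N, if the wrist force passes 120 N, or if a joint passes its speed limit or range.

## Working session

There is one attempt and no reset: what is moved stays moved. The work goes in short steps, Python scripts to look and compute and a tool call to move; the robot and the scene stay as the last step left them, time stands still between calls to the robot, and variables do not carry over. Pictures are saved under pics/ and viewed, at most 10 in all, crops included, and the job is handed in when it is done.

Besides the shell and the picture viewer there is one more tool, called after "Call:" as name(argument=value, ...) on one line, values as JSON. apply_moves: Moves the arm, as the interface text tells. Its arguments: {"type":"object","properties":{"deltas":{"type":"array"},"grip_force":{"type":"number"}},"required":["deltas"]}

```bash
mkdir -p pics
cat > h.py <<'E'
from station import ctrl
import numpy as np, cv2
def snap(n):
    c=ctrl.camera(n); np.savez(f'{n}.npz',K=c['K'],pose=c['pose'],img=c['img']); return c
def px2w(n,u,v,z):
    c=np.load(f'{n}.npz'); K,P=c['K'],c['pose']
    d=np.linalg.inv(K)@[u,v,1]; d=P[:3,:3]@[d[0],-d[1],-d[2]]; o=P[:3,3]
    return o+d*(z-o[2])/d[2]
def w2px(n,p):
    c=np.load(f'{n}.npz'); K,P=c['K'],c['pose']
    q=P[:3,:3].T@(np.array(p)-P[:3,3]); r=K@[q[0],-q[1],-q[2]]; return r[:2]/r[2]
E
python3 - <<'E'
from h import *
for n in ('top','scene'):
    c=snap(n); cv2.imwrite(f'pics/{n}0.png',c['img'][:,:,::-1]); print({k:np.round(v,3).tolist() for k,v in c.items() if k!='img'}, c.keys())
print(ctrl.get_obs())
E
```

```text
{'K': [[523.063, 0.0, 308.744], [0.0, 523.063, 237.322], [0.0, 0.0, 1.0]], 'pose': [[0.011, 0.998, -0.064, 0.517], [-1.0, 0.011, 0.001, 0.031], [0.001, 0.064, 0.998, 1.179], [0.0, 0.0, 0.0, 1.0]]} dict_keys(['img', 'K', 'pose'])
{'K': [[490.566, 0.0, 320.015], [0.0, 490.566, 240.498], [0.0, 0.0, 1.0]], 'pose': [[0.892, -0.387, 0.232, 0.842], [0.451, 0.766, -0.457, -0.52], [-0.001, 0.513, 0.859, 1.075], [0.0, 0.0, 0.0, 1.0]]} dict_keys(['img', 'K', 'pose'])
{'time_s': 0.1, 'qpos': array([ 1.05543718e+00,  3.00391452e-01,  1.52152836e+00,  7.08495566e-06,
        1.32068287e+00, -6.65945490e-02]), 'joint_vel': array([ 6.56659123e-05, -1.54087518e-03, -2.63153458e-03,  2.07384080e-04,
        2.16138727e-04, -5.97221244e-04]), 'tau': array([ 2.60301116e-03, -5.32648480e+01, -3.53285193e+01,  7.10409461e-02,
        2.35182565e-02, -3.25620908e-05]), 'ee_pos': array([0.23849535, 0.49532677, 0.19325232]), 'eef_rot': array([-3.14058531e+00, -7.40605808e-05,  2.69282626e+00]), 'force': array([-0.45359988, -0.50908882, -0.86826718]), 'moment': array([-0.02040642,  0.05688347,  0.02159243]), 'grip_force': 0.0, 'grip_width': 0.09397997768417361}
```

View pics/top0.png

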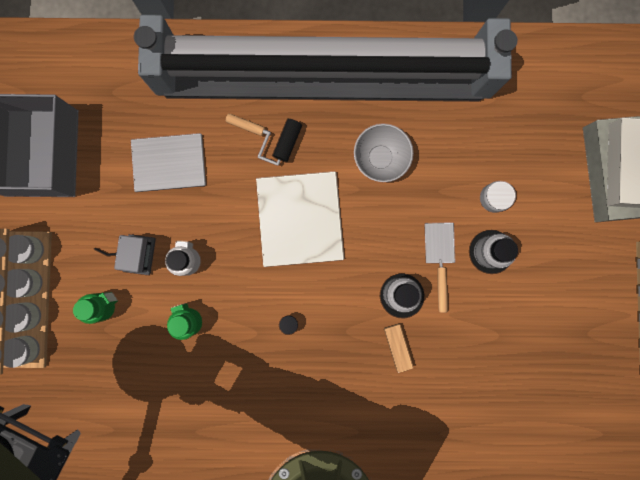

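View pics/scene0.png

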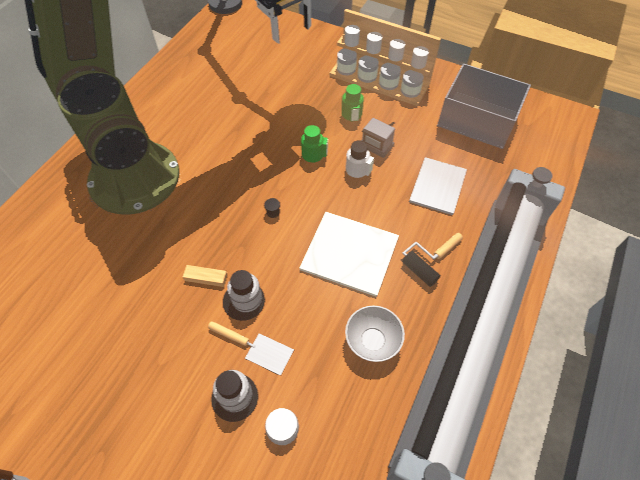

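Top view: the can with the black cap and aluminium body is at (180,260). It is the only one next to the scanner at (135,255). The look-alikes at (95,308) and (183,322) are green, so they are not meant. The jars are at (405,294) on the left coaster and (500,250) on the right, and the stone is at (300,219). I'll enlarge crops to confirm.

Run:
```python
from h import *
t=np.load('top.npz')['img'][:,:,::-1]; s=np.load('scene.npz')['img'][:,:,::-1]
a=cv2.resize(t[215:305,100:220],None,fx=5,fy=5,interpolation=cv2.INTER_CUBIC)
cv2.imwrite('pics/c1.png',a)
b=cv2.resize(t[210:330,370:530],None,fx=5,fy=5,interpolation=cv2.INTER_CUBIC)
cv2.imwrite('pics/c2.png',b)
```

```text
(no output)
```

View pics/c1.png

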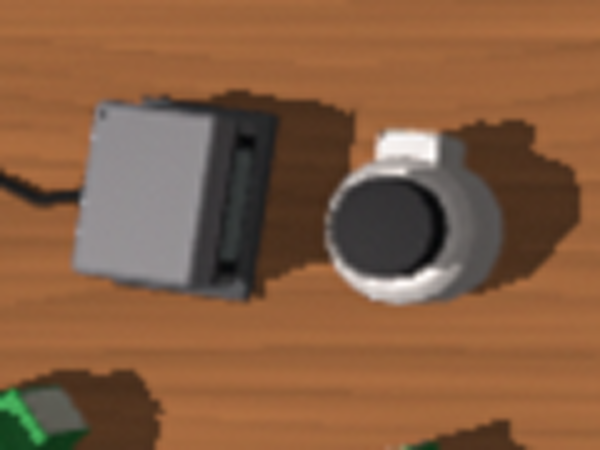

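View pics/c2.png

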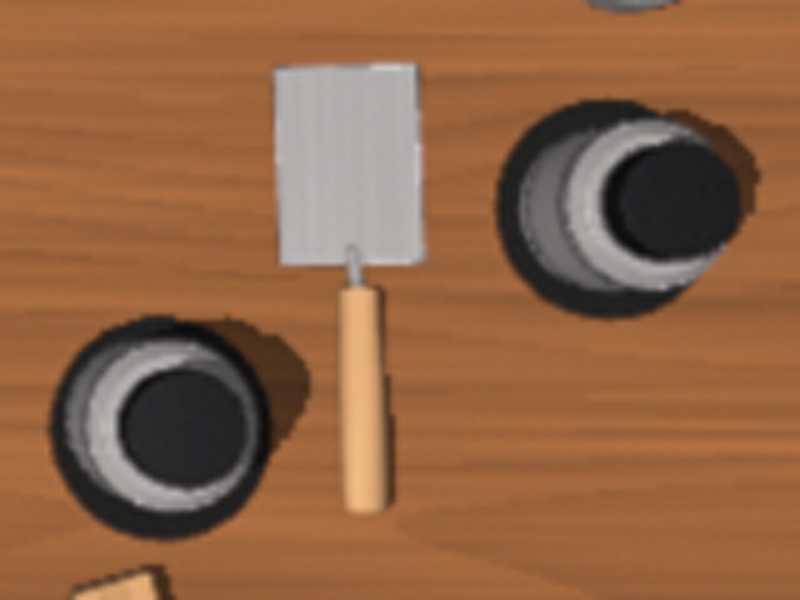

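The crops confirm it: the can is silver with a black cap, and its plate sticks out upward at crop (409,131), full image (182,241). The scanner window faces right, with its bottom edge running (278,115)-(247,298). The jar caps are at crop (185,425) and (672,200).

Run:
```python
from h import *
np.set_printoptions(precision=4,suppress=True)
A=lambda x,y:(100+x/5-.4,215+y/5-.4); B=lambda x,y:(370+x/5-.4,210+y/5-.4)
ax=px2w('top',*A(385,220),.094)
p=px2w('top',*A(409,131),.06); print('can',ax,'plate',p, np.hypot(*(p-ax)[:2]), 'yaw',np.arctan2(*(p-ax)[1::-1]))
e=[px2w('top',*A(380,130),.06),px2w('top',*A(439,131),.06)]; print('plate edge',e, np.linalg.norm(e[1]-e[0]),np.arctan2(*(e[1]-e[0])[1::-1]))
b=[px2w('top',*A(278,115),0),px2w('top',*A(247,298),0)]; d=b[0]-b[1]; print('scan edge',b,np.linalg.norm(d),'scanner x yaw',np.arctan2(d[1],d[0])+np.pi/2)
t=[px2w('top',*A(*q),.068) for q in [(102,103),(215,112),(188,286),(75,270)]]; print(np.array(t)); print([np.arctan2(*(t[i]-t[j])[1::-1]) for i,j in((0,1),(3,2),(0,3),(1,2))])
# window plane: distance
d/=np.linalg.norm(d); n=np.array([-d[1],d[0],0]); m=(b[0]+b[1])/2; print('can axis in window frame',(ax-m)@n,(ax-m)@-d)
for nm,q,c in(('L',(185,425),(160,428)),('R',(672,200),(608,208))): print(nm,px2w('top',*B(*q),.104),'coaster',px2w('top',*B(*c),.004))
s=[px2w('top',*q,.012) for q in((257,178),(336,172),(343,260),(264,266))]; print('stone',np.mean(s,0),np.linalg.norm(s[0]-s[1]),np.linalg.norm(s[1]-s[2]))
# scene view checks
print('scene proj can cap',w2px('scene',ax), 'jarL',w2px('scene',px2w('top',*B(185,425),.104)),'jarR',w2px('scene',px2w('top',*B(672,200),.104)))
```

```text
can [0.5393 0.304  0.094 ] plate [0.5782 0.3033 0.06  ] 0.038916083592248185 yaw -0.018112833433180493
plate edge [array([0.5785, 0.3157, 0.06  ]), array([0.5783, 0.2904, 0.06  ])] 0.025277434498650806 -1.5767774415250513
scan edge [array([0.5881, 0.3772, 0.    ]), array([0.5055, 0.3887, 0.    ])] 0.08334921072771583 scanner x yaw 1.4326005228361254
[[0.5883 0.4323 0.068 ]
 [0.585  0.3841 0.068 ]
 [0.511  0.3932 0.068 ]
 [0.5172 0.4413 0.068 ]]
[np.float64(1.5022502283024266), np.float64(1.4416942571647713), np.float64(-0.1263766485339838), np.float64(-0.1227617359419149)]
can axis in window frame -0.07920993176781255 -0.0034442451059044942
L [ 0.4707 -0.1708  0.104 ] coaster [ 0.4649 -0.1784  0.004 ]
R [ 0.565  -0.3713  0.104 ] coaster [ 0.5655 -0.3799  0.004 ]
stone [0.6332 0.0506 0.012 ] 0.17846624097872618 0.19875447671811822
scene proj can cap [358.9423 146.8482] jarL [241.284  279.5516] jarR [228.7921 380.7113]
```

Call:
apply_moves(deltas=[[0,3,-1.9,0,0,0,-0.134],[0,3,-1.9,0,0,0,-0.134],[0,3,-1.9,0,0,0,-0.134],[0,3,-1.9,0,0,0,-0.134],[0,3,-1.9,0,0,0,-0.134],[0,3,-1.9,0,0,0,-0.134],[0,3,-1.9,0,0,0,-0.134],[0,3,-1.9,0,0,0,-0.134],[0,3,-1.9,0,0,0,-0.134],[0,3,-2,0,0,0,-0.134]], grip_force=20)

```text
time_s: 1.1
ee_pos: [0.5396, 0.3036, 0.1934]
eef_rot: [-3.141, 0.0, 1.347]
force: [0.2, 0.6, 1.1]
grip_width: 0.0939
grip_force: 0.0
```

Call:
apply_moves(deltas=[[0,0,0,0,0,0,0],[0,0,0,0,0,0,0],[0,0,0,0,0,0,0]])

```text
time_s: 1.4
ee_pos: [0.5379, 0.3051, 0.1936]
eef_rot: [-3.141, 0.0, 1.355]
force: [0.1, -0.1, -0.2]
grip_width: 0.0939
grip_force: 0.0
```

Run:
```python
from h import *
for n in('top','scene'):
    c=snap(n)
t=np.load('top.npz')['img'][:,:,::-1]; s=np.load('scene.npz')['img'][:,:,::-1]
a=cv2.resize(t[200:310,110:240],(400,338),interpolation=cv2.INTER_CUBIC); b=cv2.resize(s[80:210,290:440],(400,338),interpolation=cv2.INTER_CUBIC)
cv2.imwrite('pics/c3.png',np.hstack([a,b])); o=ctrl.get_obs(); print(o['ee_pos'],o['eef_rot'],o['force'],o['qpos'])
```

```text
[0.53788147 0.30528781 0.19388441] [-3.14157763e+00 -7.95724128e-05  1.35490487e+00] [ 0.49437065 -0.06164821 -0.44409276] [4.56991213e-01 4.54155156e-01 1.31012190e+00 7.29533500e-05
 1.37727775e+00 6.72868643e-01]
```

View pics/c3.png

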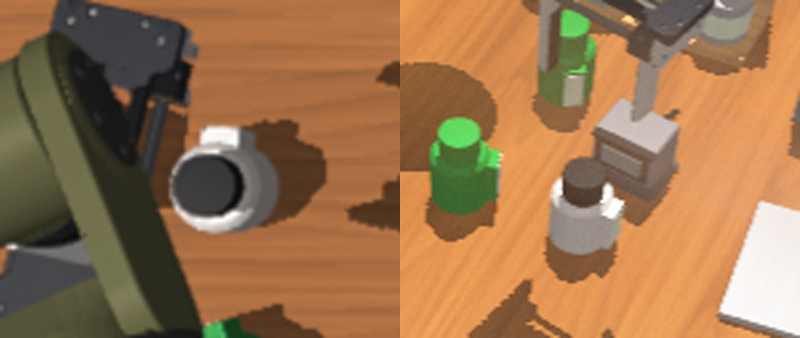

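Crop: the can cap is at about (207,185) in the left view with its plate pointing up. In the scene view the fingertips are at about (548,65) and (650,115). I'll check that against the projection.

Run:
```python
from h import *
p=np.array([.538,.305,.169]); a=1.355-np.pi/2; d=np.array([np.cos(a),np.sin(a),0])*.05
for q in(p,p+d,p-d): u=w2px('scene',q); v=w2px('top',q); print(u,'crop',400+(u[0]-290)*2.667,(u[1]-80)*2.6,'top',(v[0]-110)*3.077,(v[1]-200)*3.077)
```

```text
[360.66378911 126.08932134] crop 588.4603255539599 119.83223548324334 top 173.27842834398123 179.5637205035757
[376.92393305 135.55384878] crop 631.8261294476172 144.44000682920344 top 192.50458504211642 102.05347238421649
[344.82844159 116.87205477] crop 546.2274537118067 95.86734240473784 top 153.9325810289426 257.55650132873893
```

Run:
```python
from h import *
p=np.array([.538,.305,.169]); a=1.355-np.pi/2; d=np.array([np.cos(a),np.sin(a),0])*.053
out=[]
for n,(x0,y0) in(('scene',(270,30)),('top',(90,170))):
    im=np.load(n+'.npz')['img'][y0:y0+140,x0:x0+130,::-1]; im=cv2.resize(im,None,fx=3,fy=3,interpolation=cv2.INTER_CUBIC)
    for q in(p+d,p-d,p,p+[0,0,.05]):
        u=(w2px(n,q)-[x0,y0])*3+1; cv2.drawMarker(im,tuple(int(round(t)) for t in u),(0,0,255),0,9,1)
    out.append(im)
cv2.imwrite('pics/c4.png',np.hstack(out))
```

```text
(no output)
```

View pics/c4.png

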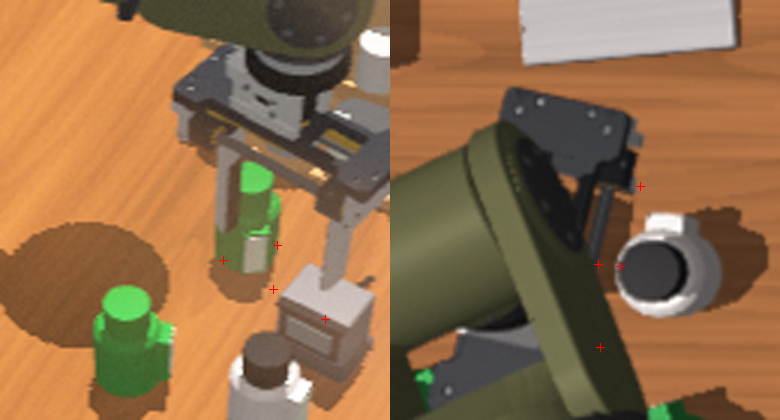

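Run:
```python
from h import *
np.set_printoptions(precision=1,suppress=True)
a=2.693-np.pi/2; d=np.array([np.cos(a),np.sin(a),0])*.053; p=np.array([.2385,.4953,.168])
for dz in(0,.045,.1): print(dz,[w2px(n,p+s*d+[0,0,dz]) for n in('scene','top') for s in(1,-1)])
s=cv2.imread('pics/scene0.png')[0:70,230:340]; t=cv2.imread('pics/top0.png')[390:480,0:110]
cv2.imwrite('pics/c5.png',np.hstack([cv2.resize(s,(400,255),interpolation=2),cv2.resize(t,(400,327),interpolation=2)[:255]]) if 0 else np.hstack([cv2.resize(s,None,fx=3.6,fy=3.6),cv2.resize(t,None,fx=3.6,fy=3.6)[:252]]))
```

```text
0 [array([306.8,  39. ]), array([276.3,  54. ]), array([ 36.8, 402.8]), array([ 86.3, 428.1])]
0.045 [array([306.4,  25. ]), array([275. ,  40.1]), array([ 24. , 409.1]), array([ 75.7, 435.6])]
0.1 [array([305.9,   6.7]), array([273.3,  21.9]), array([  6.5, 417.6]), array([ 61.4, 445.8])]
```

View pics/c5.png

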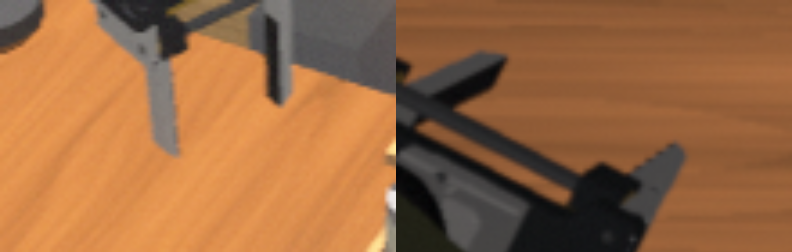

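The start-pose tips, at scene (278,43) and (308,29), sit on the predicted line but read about 30 mm higher than expected, while xy agrees. I'll check tip_reach.

Run:
```python
from h import *
from scipy.optimize import least_squares
print(ctrl.tip_reach)
P=dict(scene=[(307.8,28.6),(277.8,43)],top=[(30,406),(79,431)])
a=2.693-np.pi/2; d=np.array([np.cos(a),np.sin(a),0])
def f(x):
    p=np.array([.2385,.4953,.1933])+x[:3]
    return np.concatenate([w2px(n,p+s*d*x[3])-q for n in P for s,q in zip((1,-1),P[n])]) 
T={n:dict(np.load(n+'.npz')) for n in P}; np.load=lambda n:T[n[:-4]]
r=least_squares(f,[0,0,0,.05]); print(r.x,r.fun)
```

```text
0.025
[ 0.00641568 -0.00532149  0.01486393  0.05044584] [-0.92080492  0.02268717 -0.79247008  0.0723491  -0.28358355 -0.53320563
 -0.2838112  -0.45143732]
```

Call:
apply_moves(deltas=[[130,0.1,-0.1,-1,0,0,0],[130,0,0,-1,0,0,0],[130,0,0,-1,0,0,0],[130,0,0,-1,0,0,0],[130,0,0,0,0,0,0],[130,0,0,0,0,0,0],[130,0,0,0,0,0,0],[130,0,0,0,0,0,0]])

```text
time_s: 2.3
ee_pos: [0.5398, 0.3036, 0.1542]
eef_rot: [3.141, -0.001, 1.353]
force: [0.6, 0.9, 0.0]
grip_width: 0.0461
grip_force: 0.0
```

Run:
```python
from h import *
for n in('top','scene'): snap(n)
o=ctrl.get_obs(); e=o['ee_pos']; print(e,o['grip_width'])
p=e-[0,0,.025]; a=o['eef_rot'][2]-np.pi/2; d=np.array([np.cos(a),np.sin(a),0])*.025
out=[]
for n,(x0,y0) in(('scene',(295,70)),('top',(120,200))):
    im=np.load(n+'.npz')['img'][y0:y0+110,x0:x0+100,::-1]; im=cv2.resize(im,None,fx=4,fy=4,interpolation=cv2.INTER_CUBIC)
    for q in(p+d,p-d,p+[0,0,.04]+d,p+[0,0,.04]-d):
        u=(w2px(n,q)-[x0,y0])*4+1.5; cv2.drawMarker(im,tuple(int(round(t)) for t in u),(0,0,255),0,9,1)
    out.append(im)
cv2.imwrite('pics/c6.png',np.hstack(out))
```

```text
[0.53973724 0.30357561 0.15405364] 0.045748567807149615
```

View pics/c6.png

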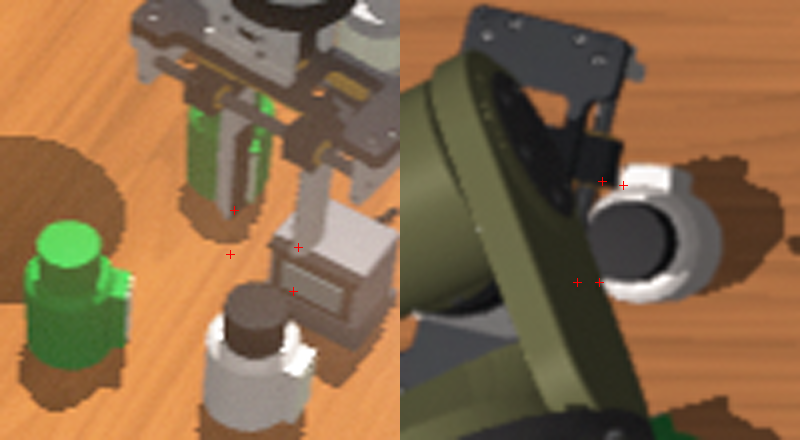

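Closed to 46 mm, the tips are still 40 mm above nominal, at (228,215) and (310,250), which matches the +40 mm marks. So it is a constant offset and the xy is good. I'll open and descend to a height that is safe either way.

Call:
apply_moves(deltas=[[0,0,0,0,0,0,0],[0,0,0,0,0,0,0],[0,0,0,0,0,0,0],[0,0,0,0,0,0,0],[0,0,0,-1.2,0,0,0],[0,0,0,-1.2,0,0,0],[0,0,0,-1.2,0,0,0],[0,0,0,-1.2,0,0,0],[0,0,0,-1,0,0,0],[0,0,0,0,0,0,0]])

```text
time_s: 3.4
ee_pos: [0.539, 0.3032, 0.0938]
eef_rot: [-3.14, 0.002, 1.353]
force: [-0.2, -0.1, -0.6]
grip_width: 0.0938
grip_force: 0.0
```

Run:
```python
from h import *
for n in('top','scene'): snap(n)
o=ctrl.get_obs(); e=o['ee_pos']; print(e,o['grip_width'],o['force'])
p=e-[0,0,.025]; a=o['eef_rot'][2]-np.pi/2; d=np.array([np.cos(a),np.sin(a),0])*.05
out=[]
for n,(x0,y0) in(('scene',(295,90)),('top',(120,200))):
    im=np.load(n+'.npz')['img'][y0:y0+110,x0:x0+100,::-1]; im=cv2.resize(im,None,fx=4,fy=4,interpolation=cv2.INTER_CUBIC)
    for q in(p+d,p-d,p+[0,0,.04]+d,p+[0,0,.04]-d):
        u=(w2px(n,q)-[x0,y0])*4+1.5; cv2.drawMarker(im,tuple(int(round(t)) for t in u),(0,0,255),0,9,1)
    out.append(im)
cv2.imwrite('pics/c7.png',np.hstack(out))
```

```text
[0.53970823 0.30356845 0.09575495] 0.09412807801659606 [-0.82827499  0.09126585 -0.7082071 ]
```

View pics/c7.png

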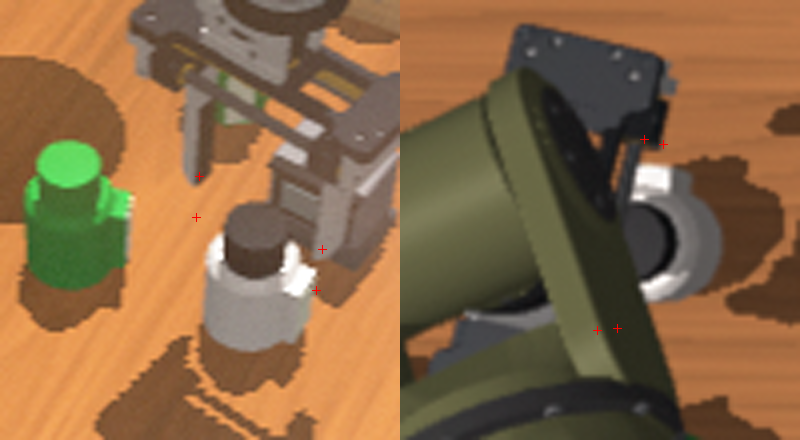

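The tips, at (195,180) and (325,258), straddle the cap centre at (258,222) but are still about 10 mm above its top. I'll descend 3 cm more, slowly, then close; a width of 44 mm will confirm I'm on the cap.

Call:
apply_moves(deltas=[[0,0,0,-0.5,0,0,0],[0,0,0,-0.5,0,0,0],[0,0,0,-0.5,0,0,0],[0,0,0,-0.5,0,0,0],[0,0,0,-0.5,0,0,0],[0,0,0,-0.5,0,0,0],[0,0,0,0,0,0,0],[0,0,0,0,0,0,0]])

```text
time_s: 4.3
ee_pos: [0.5397, 0.3035, 0.0657]
eef_rot: [-3.142, 0.0, 1.353]
force: [0.1, 0.2, -0.7]
grip_width: 0.0938
grip_force: 0.0
```

Call:
apply_moves(deltas=[[255,0,0,0,0,0,0],[255,0,0,0,0,0,0],[255,0,0,0,0,0,0],[255,0,0,0,0,0,0],[255,0,0,0,0,0,0],[255,0,0,0,0,0,0],[255,0,0,0,0,0,0]], grip_force=10)

```text
time_s: 5.0
ee_pos: [0.5395, 0.3036, 0.0658]
eef_rot: [-3.141, 0.0, 1.353]
force: [-1.7, -0.3, 1.1]
grip_width: 0.0437
grip_force: 10.0
```

Call:
apply_moves(deltas=[[255,0,0,0,0,0,0],[255,0,0,0,0,0,0.1],[255,0,0,0,0,0,0.14],[255,0,0,0,0,0,0.14],[255,0,0,0,0,0,0.14],[255,0,0,0,0,0,0.14],[255,0,0,0,0,0,0.14],[255,0,0,0,0,0,0.14],[255,0,0,0,0,0,0.14],[255,0,0,0,0,0,0.14]], grip_force=20)

```text
time_s: 6.0
ee_pos: [0.5401, 0.3035, 0.0659]
eef_rot: [3.141, 0.001, 2.578]
force: [1.0, -0.4, -0.8]
grip_width: 0.0436
grip_force: 19.9
```

Call:
apply_moves(deltas=[[255,0,0,0,0,0,0.14],[255,0,0,0,0,0,0.1],[255,0,0,0,0,0,0],[255,0,0,0,0,0,0],[255,0,0,0,0,0,0]])

```text
time_s: 6.5
ee_pos: [0.5398, 0.3035, 0.0658]
eef_rot: [3.141, 0.0, 2.81]
force: [1.9, -1.1, 0.2]
grip_width: 0.0434
grip_force: 19.9
```

Call:
apply_moves(deltas=[[0,0,0,0,0,0,0],[0,0,0,0,0,0,0],[0,0,0,0,0,0,0],[0,0,0,0,0,0,0],[0,0,0,0,0,0,0],[0,0,0,1,0,0,0],[0,0,0,2,0,0,0],[0,0,0,3,0,0,0],[0,0,0,4,0,0,0],[0,0,0,4,0,0,0]])

```text
time_s: 7.5
ee_pos: [0.5394, 0.3034, 0.2079]
eef_rot: [3.142, 0.0, 2.813]
force: [0.3, -0.2, -0.6]
grip_width: 0.0939
grip_force: 0.0
```

Call:
apply_moves(deltas=[[0,0,-4,0,0,0,-0.12],[0,0,-4,0,0,0,-0.12],[0,0,-4,0,0,0,-0.12],[0,0,-4,0,0,0,-0.12],[0,0,-4,0,0,0,-0.12],[0,0,-4,0,0,0,-0.12],[0,0,0,0,0,0,0],[0,0,0,0,0,0,0]])

```text
time_s: 8.3
ee_pos: [0.5397, 0.0631, 0.2065]
eef_rot: [3.141, 0.0, 2.092]
force: [0.1, 0.2, 0.5]
grip_width: 0.0939
grip_force: 0.0
```

Run:
```python
from h import *
for n in('top','scene'): snap(n)
o=ctrl.get_obs(); print(o['ee_pos'],o['eef_rot'])
t=np.load('top.npz')['img'][:,:,::-1]; s=np.load('scene.npz')['img'][:,:,::-1]
a=cv2.resize(t[215:305,120:220],(400,360),interpolation=cv2.INTER_CUBIC); b=cv2.resize(s[105:195,320:420],(400,360),interpolation=cv2.INTER_CUBIC)
cv2.imwrite('pics/c8.png',np.hstack([a,b]))
```

```text
[0.53965379 0.06436042 0.2061053 ] [ 3.14118023e+00 -2.12881403e-05  2.09461505e+00]
```

View pics/c8.png

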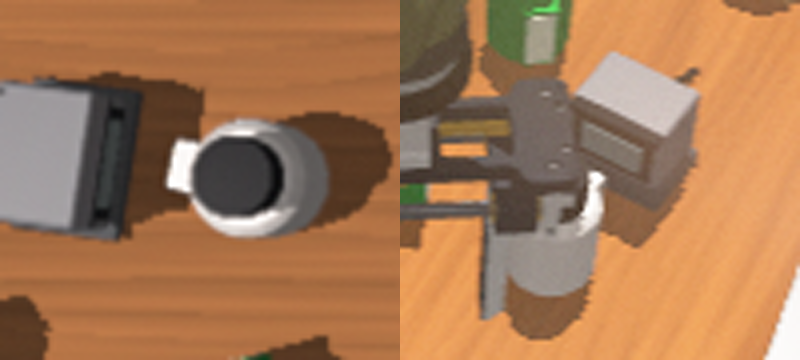

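The view shows the can upright with its plate, edge (180,140)-(168,188), facing the window, edge (142,95)-(122,238). The two edges are parallel to within about 0.1 rad. Next is the left jar.

Call:
apply_moves(deltas=[[0,-1,-3,0,0,0,0],[0,-1,-3,0,0,0,0],[0,-1,-3,0,0,0,0],[0,-1,-3,0,0,0,0],[0,-1,-3,0,0,0,0],[0,-1,-3,0,0,0,0],[0,-1,-3,0,0,0,0],[0,0,-2.6,0,0,0,0],[0,0,0,0,0,0,0],[0,0,0,0,0,0,0]])

```text
time_s: 9.4
ee_pos: [0.4699, -0.1716, 0.2057]
eef_rot: [3.142, -0.0, 2.094]
force: [0.1, 0.5, 0.2]
grip_width: 0.0942
grip_force: 0.0
```

Call:
apply_moves(deltas=[[0,0,0,-2,0,0,0],[0,0,0,-3,0,0,0],[0,0,0,-3,0,0,0],[0,0,0,-2,0,0,0],[0,0,0,-1,0,0,0],[0,0,0,-1,0,0,0],[0,0,0,-1,0,0,0],[0,0,0,0,0,0,0],[0,0,0,0,0,0,0],[0,0,0,0,0,0,0]])

```text
time_s: 10.4
ee_pos: [0.47, -0.1726, 0.0764]
eef_rot: [3.141, 0.001, 2.093]
force: [-0.4, -0.7, 0.1]
grip_width: 0.0941
grip_force: 0.0
```

Call:
apply_moves(deltas=[[255,0,0,0,0,0,0],[255,0,0,0,0,0,0],[255,0,0,0,0,0,0],[255,0,0,0,0,0,0],[255,0,0,0,0,0,0],[255,0,0,0,0,0,0],[255,0,0,0,0,0,0],[255,0,0,0,0,0,0]], grip_force=15)

```text
time_s: 11.2
ee_pos: [0.4695, -0.1726, 0.0757]
eef_rot: [-3.141, -0.0, 2.093]
force: [-2.2, -1.9, 1.4]
grip_width: 0.0496
grip_force: 15.0
```

Width is 50 mm, so I'm on the cap. I'll grip at 40 N, lift 8 cm and weigh.

Call:
apply_moves(deltas=[[255,0,0,0,0,0,0],[255,0,0,0,0,0,0],[255,0,0,0,0,0,0],[255,0,0,0.5,0,0,0],[255,0,0,1,0,0,0],[255,0,0,1.5,0,0,0],[255,0,0,1.5,0,0,0],[255,0,0,1.5,0,0,0],[255,0,0,1,0,0,0],[255,0,0,1,0,0,0]], grip_force=40)

```text
time_s: 12.2
ee_pos: [0.4696, -0.1723, 0.1565]
eef_rot: [3.141, -0.0, 2.093]
force: [0.4, 1.3, -6.3]
grip_width: 0.0492
grip_force: 40.0
```

Call:
apply_moves(deltas=[[255,0,0,0,0,0,0],[255,0,0,0,0,0,0],[255,0,0,0,0,0,0],[255,0,0,0,0,0,0],[255,0,0,0,0,0,0]])

```text
time_s: 12.7
ee_pos: [0.4695, -0.1724, 0.1554]
eef_rot: [-3.141, -0.001, 2.093]
force: [0.2, -0.7, -5.8]
grip_width: 0.0493
grip_force: 40.0
```

Call:
apply_moves(deltas=[[255,0,0,0,0,0,0],[255,0,0,0,0,0,0]])

```text
time_s: 12.9
ee_pos: [0.4696, -0.1725, 0.1557]
eef_rot: [-3.141, -0.0, 2.093]
force: [0.1, 0.6, -6.1]
grip_width: 0.0493
grip_force: 40.0
```

Call:
apply_moves(deltas=[[255,0,0,0,0,0,0],[255,0,0,0,0,0,0]])

```text
time_s: 13.1
ee_pos: [0.4696, -0.1725, 0.1558]
eef_rot: [3.142, 0.0, 2.093]
force: [0.4, -0.6, -5.8]
grip_width: 0.0489
grip_force: 40.0
```

About 6 N, so this is the heavier jar. I'll set it back.

Call:
apply_moves(deltas=[[255,0,0,-1,0,0,0],[255,0,0,-1.5,0,0,0],[255,0,0,-1.5,0,0,0],[255,0,0,-1.5,0,0,0],[255,0,0,-1,0,0,0],[255,0,0,-0.5,0,0,0],[255,0,0,-0.4,0,0,0],[255,0,0,-0.3,0,0,0],[255,0,0,-0.2,0,0,0],[255,0,0,-0.1,0,0,0]])

```text
time_s: 14.1
ee_pos: [0.4697, -0.1725, 0.0759]
eef_rot: [3.141, 0.0, 2.093]
force: [-0.1, -0.2, -5.2]
grip_width: 0.0494
grip_force: 40.0
```

Call:
apply_moves(deltas=[[255,0,0,0,0,0,0],[255,0,0,0,0,0,0],[255,0,0,0,0,0,0]])

```text
time_s: 14.4
ee_pos: [0.4697, -0.1725, 0.0759]
eef_rot: [3.141, 0.0, 2.093]
force: [0.7, -0.2, -5.6]
grip_width: 0.049
grip_force: 40.0
```

Still carrying most of the weight, so I'll lower by fractions of a millimetre.

Call:
apply_moves(deltas=[[255,0,0,-0.05,0,0,0],[255,0,0,-0.05,0,0,0],[255,0,0,0,0,0,0],[255,0,0,0,0,0,0]])

```text
time_s: 14.8
ee_pos: [0.4699, -0.1728, 0.0757]
eef_rot: [3.141, 0.001, 2.093]
force: [-4.3, -0.2, 7.1]
grip_width: 0.049
grip_force: 40.0
```

Contact. Now release, rise and move to the right jar.

Call:
apply_moves(deltas=[[0,0,0,0,0,0,0],[0,0,0,0,0,0,0],[0,0,0,0,0,0,0],[0,0,0,0,0,0,0],[0,0,0,0,0,0,0],[0,0,0,1,0,0,0],[0,0,0,3,0,0,0],[0,0,0,3,0,0,0],[0,0,0,3,0,0,0],[0,0,0,2,0,0,0]])

```text
time_s: 15.8
ee_pos: [0.47, -0.1726, 0.1977]
eef_rot: [3.14, 0.002, 2.093]
force: [-0.0, -0.7, -0.4]
grip_width: 0.0943
grip_force: 0.0
```

Call:
apply_moves(deltas=[[0,1.4,-3,0,0,0,0],[0,1.4,-3,0,0,0,0],[0,1.4,-3,0,0,0,0],[0,1.4,-3,0,0,0,0],[0,1.4,-3,0,0,0,0],[0,1.4,-3,0,0,0,0],[0,1.1,-2.2,0,0,0,0],[0,0,0,0,0,0,0],[0,0,0,0,0,0,0],[0,0,0,0,0,0,0]])

```text
time_s: 16.8
ee_pos: [0.5645, -0.3736, 0.1953]
eef_rot: [3.141, 0.0, 2.093]
force: [-0.8, 0.3, 1.3]
grip_width: 0.0941
grip_force: 0.0
```

Run:
```python
from h import *
np.set_printoptions(precision=4,suppress=True)
print(ctrl.get_obs()['ee_pos'])
T={n:snap(n)['img'].max(2) for n in('scene',)}
for n,c in(('L',(.470,-.172,.104)),('R',(.565,-.374,.104))):
    m=(T['scene']<75).astype(np.uint8); u=w2px('scene',c).astype(int); print(n,u)
    x,y=u; s=m[y-16:y+17,x-16:x+17]; print('\n'.join(''.join('#' if k else '.' for k in r) for r in s))
```

```text
[ 0.5645 -0.3736  0.1953]
L [240 279]
.................................
.................................
.................................
.................................
.................................
.................................
.................................
.................................
.................................
.................................
.................................
.................................
.................................
.................................
.................................
.................................
.................................
.................................
............................#....
............................#....
#......#...................##....
...........................##....
..........................###....
........#................####....
........##..............#####....
..#.....####..........#######....
.........######...##########.....
..........##################.....
..........#################......
...........###############.......
....#.......############.........
........
[... 493 characters left out ...]
....................
........###......................
.....##..........................
............................#....
.....#.#....................#....
......#.....................#....
....#...#...................##...
....###.#...................##...
....#...#..................###...
....#......................###...
.....##..##...............###....
.....#.#..#...............###....
.....####................####....
......#..#...............####....
.........##.##.........#####.....
.......##.#.....#.....######.....
........##....#.....#######......
........####.......########......
#........#################.......
##........###############........
##..........###########..........
```

Call:
apply_moves(deltas=[[0,0,0,-2,0,0,0],[0,0,0,-3,0,0,0],[0,0,0,-2,0,0,0],[0,0,0,-2,0,0,0],[0,0,0,-1,0,0,0],[0,0,0,-1,0,0,0],[0,0,0,-1,0,0,0],[0,0,0,0,0,0,0],[0,0,0,0,0,0,0]])

```text
time_s: 17.75
ee_pos: [0.5648, -0.3746, 0.0752]
eef_rot: [3.141, 0.0, 2.093]
force: [0.8, -0.1, 0.8]
grip_width: 0.0939
grip_force: 0.0
```

Call:
apply_moves(deltas=[[255,0,0,0,0,0,0],[255,0,0,0,0,0,0],[255,0,0,0,0,0,0],[255,0,0,0,0,0,0],[255,0,0,0,0,0,0],[255,0,0,0,0,0,0],[255,0,0,0,0,0,0],[255,0,0,0,0,0,0]], grip_force=15)

```text
time_s: 18.55
ee_pos: [0.5645, -0.3746, 0.0748]
eef_rot: [-3.141, 0.0, 2.093]
force: [-0.8, -0.5, 0.4]
grip_width: 0.0497
grip_force: 15.0
```

Call:
apply_moves(deltas=[[255,0,0,0,0,0,0],[255,0,0,0,0,0,0],[255,0,0,0,0,0,0],[255,0,0,0.5,0,0,0],[255,0,0,1,0,0,0],[255,0,0,1.5,0,0,0],[255,0,0,1.5,0,0,0],[255,0,0,1.5,0,0,0],[255,0,0,1,0,0,0],[255,0,0,1,0,0,0]], grip_force=30)

```text
time_s: 19.55
ee_pos: [0.5647, -0.3745, 0.1559]
eef_rot: [3.141, 0.0, 2.093]
force: [0.9, 0.1, -2.7]
grip_width: 0.0492
grip_force: 30.0
```

Call:
apply_moves(deltas=[[255,0,0,0,0,0,0],[255,0,0,0,0,0,0],[255,0,0,0,0,0,0],[255,0,0,0,0,0,0],[255,0,0,0,0,0,0]])

```text
time_s: 20.05
ee_pos: [0.5645, -0.3744, 0.1543]
eef_rot: [-3.141, -0.001, 2.093]
force: [0.1, 0.4, -2.7]
grip_width: 0.0494
grip_force: 30.0
```

Call:
apply_moves(deltas=[[255,0,0,0,0,0,0],[255,0,0,0,0,0,0]])

```text
time_s: 20.25
ee_pos: [0.5646, -0.3744, 0.1546]
eef_rot: [-3.141, -0.0, 2.093]
force: [0.2, -1.4, -2.3]
grip_width: 0.0494
grip_force: 30.0
```

Call:
apply_moves(deltas=[[255,0,0,-1,0,0,0],[255,0,0,-1.5,0,0,0],[255,0,0,-1.5,0,0,0],[255,0,0,-1.5,0,0,0],[255,0,0,-1,0,0,0],[255,0,0,-0.5,0,0,0],[255,0,0,-0.4,0,0,0],[255,0,0,-0.3,0,0,0],[255,0,0,-0.2,0,0,0],[255,0,0,0,0,0,0]])

```text
time_s: 21.25
ee_pos: [0.5647, -0.3745, 0.0758]
eef_rot: [3.142, 0.0, 2.093]
force: [-1.0, 0.0, -2.9]
grip_width: 0.0493
grip_force: 30.0
```

Call:
apply_moves(deltas=[[255,0,0,-0.05,0,0,0],[255,0,0,-0.05,0,0,0],[255,0,0,-0.05,0,0,0],[255,0,0,0,0,0,0],[255,0,0,0,0,0,0]])

```text
time_s: 21.75
ee_pos: [0.5648, -0.3747, 0.0748]
eef_rot: [3.141, 0.001, 2.093]
force: [-1.8, -0.3, 2.6]
grip_width: 0.0492
grip_force: 30.0
```

The right jar weighs about 2.6 N, so it is the lighter one, and it is down. Release it and go back for the left jar.

Call:
apply_moves(deltas=[[0,0,0,0,0,0,0],[0,0,0,0,0,0,0],[0,0,0,0,0,0,0],[0,0,0,0,0,0,0],[0,0,0,0,0,0,0],[0,0,0,1,0,0,0],[0,0,0,3,0,0,0],[0,0,0,3,0,0,0],[0,0,0,3,0,0,0],[0,0,0,2,0,0,0]])

```text
time_s: 22.75
ee_pos: [0.565, -0.3747, 0.1977]
eef_rot: [3.14, 0.003, 2.093]
force: [-1.4, 0.4, -0.3]
grip_width: 0.0937
grip_force: 0.0
```

Call:
apply_moves(deltas=[[0,-1.4,3,0,0,0,0],[0,-1.4,3,0,0,0,0],[0,-1.4,3,0,0,0,0],[0,-1.4,3,0,0,0,0],[0,-1.4,3,0,0,0,0],[0,-1.4,3,0,0,0,0],[0,-1.1,2.2,0,0,0,0],[0,0,0,0,0,0,0],[0,0,0,0,0,0,0],[0,0,0,0,0,0,0]])

```text
time_s: 23.75
ee_pos: [0.47, -0.1731, 0.1946]
eef_rot: [3.141, 0.001, 2.092]
force: [0.1, -0.1, 0.6]
grip_width: 0.0939
grip_force: 0.0
```

Call:
apply_moves(deltas=[[0,0,0,-2,0,0,0],[0,0,0,-3,0,0,0],[0,0,0,-2,0,0,0],[0,0,0,-2,0,0,0],[0,0,0,-1,0,0,0],[0,0,0,-1,0,0,0],[0,0,0,-1,0,0,0],[0,0,0,0,0,0,0],[0,0,0,0,0,0,0]])

```text
time_s: 24.65
ee_pos: [0.4699, -0.1726, 0.0746]
eef_rot: [3.141, 0.0, 2.093]
force: [-1.4, 0.2, -0.5]
grip_width: 0.0936
grip_force: 0.0
```

Call:
apply_moves(deltas=[[255,0,0,0,0,0,0],[255,0,0,0,0,0,0],[255,0,0,0,0,0,0],[255,0,0,0,0,0,0],[255,0,0,0,0,0,0],[255,0,0,0,0,0,0],[255,0,0,0,0,0,0],[255,0,0,0,0,0,0]], grip_force=15)

```text
time_s: 25.45
ee_pos: [0.4695, -0.1726, 0.0743]
eef_rot: [-3.141, 0.0, 2.093]
force: [-1.7, -2.1, 1.6]
grip_width: 0.0495
grip_force: 15.0
```

Call:
apply_moves(deltas=[[255,0,0,0,0,0,0],[255,0,0,0,0,0,0],[255,0,0,0,0,0,0],[255,0,0,0.5,0,0,0],[255,0,0,1.5,0,0,0],[255,0,0,2.5,0,0,0],[255,0,0,3,0,0,0],[255,0,0,3,0,0,0],[255,0,0,3,0,0,0],[255,0,0,2,0,0,0]], grip_force=40)

```text
time_s: 26.45
ee_pos: [0.4698, -0.1723, 0.2311]
eef_rot: [3.141, 0.001, 2.093]
force: [0.5, -0.0, -5.7]
grip_width: 0.0493
grip_force: 40.0
```

Call:
apply_moves(deltas=[[255,0.8,1,0,0,0,0],[255,1.6,2.3,0,0,0,0],[255,2,2.7,0,0,0,0],[255,2,2.7,0,0,0,0],[255,2,2.7,0,0,0,0],[255,2,2.7,0,0,0,0],[255,2,2.7,0,0,0,0],[255,1.8,2.5,0,0,0,0],[255,1.4,2,0,0,0,0],[255,0.8,1,0,0,0,0]])

```text
time_s: 27.45
ee_pos: [0.6339, 0.0533, 0.2267]
eef_rot: [-3.139, -0.002, 2.095]
force: [-1.3, -0.3, -6.7]
grip_width: 0.0495
grip_force: 40.0
```

Call:
apply_moves(deltas=[[255,0,0,0,0,0,0],[255,0,0,0,0,0,0],[255,0,0,0,0,0,0],[255,0,0,0,0,0,0],[255,0,0,0,0,0,0],[255,0,0,0,0,0,0],[255,0,0,0,0,0,0],[255,0,0,0,0,0,0]])

```text
time_s: 28.25
ee_pos: [0.6336, 0.0504, 0.2293]
eef_rot: [-3.142, 0.0, 2.093]
force: [0.3, 0.6, -7.2]
grip_width: 0.0496
grip_force: 40.0
```

Run:
```python
from h import *
o=ctrl.get_obs(); print(o['ee_pos'],o['force'],o['grip_width'],o['joint_vel'].round(3))
# plate vs window in latest top frame: bright blob near the can, and jar R cap centroid vs first frame
A=cv2.imread('pics/top0.png'); B=snap('top')['img'][:,:,::-1]
for n,(x0,y0,x1,y1) in dict(can=(150,235,205,285),jarR=(465,225,525,275),knife=(420,215,460,315),block=(380,320,418,375),loupe=(275,310,303,338),tin=(478,178,520,215)).items():
    print(n,np.abs(A[y0:y1,x0:x1].astype(int)-B[y0:y1,x0:x1]).mean().round(1))
m=(B[225:300,150:205].min(2)>170).astype(np.uint8); print('\n'.join(''.join('#' if k else '.' for k in r) for r in m[10:50]))
```

```text
[0.63360131 0.05042551 0.22926075] [ 0.29575965  0.64057186 -7.15559738] 0.049584199493310215 [ 0.002  0.004 -0.001  0.001 -0.    -0.002]
can 26.9
jarR 14.5
knife 43.6
block 43.6
loupe 39.3
tin 19.8
.......................................................
.......................................................
.......................................................
.......................................................
.......................................................
.......................................................
.......................................................
.......................................................
.......................................................
.......................................................
.............................#####.....................
..........................##########...................
........................###########....................
.......................###########.....................
......................##...............................
..............###....#.................................
.....
[... 638 characters left out ...]
............................
.......................................................
.......................................................
..................##...................................
...................##..................................
...................###.................................
....................###............#######.............
.....................#####..##.##########..............
......................##################...............
.......................################................
.........................#############.................
...........................#########...................
.......................................................
```

```bash
python3 -c "
from station import ctrl
print(ctrl.hand_in())"
```

```text
the job is handed in; nothing more can be done
None
```

The job is handed in, though the verdict was not shown. The sample can's label faces the scanner window, the lighter jar (about 2.6 N) is back on the right coaster, and the heavier one (about 6 N, from the left coaster) is held upright and still, about 15 cm above the middle of the stone.

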